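# Set the length stop on the cut-off cradle

## Robot

A 6-joint arm with a two-finger parallel gripper is mounted at the origin on the work surface; the furniture and walls round the work are solid. World frame = base frame: x ahead of the robot, y to its left, z up, the work surface at z = 0. Lengths are in m, angles in rad, forces in N, time in s.
With the tool pointing down it reaches from about 0.35 to 0.975 m from the base axis. Payload 4.9 kg.
Tool frame: the origin (TCP) lies at the very end of the fingers, on their centre line; the grasp point (between the pads) lies 19 mm behind it; z points along the fingers, y is the line along which they close (so a half turn about z gives the same grasp; the last joint's range is limited). The gripper opens to 85 mm and grips with 20 to 120 N. Pads are 22 mm wide; open, the fingers measure 114 mm over their backs; the gripper's body (76 mm by 85 mm) begins 54 mm behind the grasp point. The pads swing forward as they close: fully open they stand 13 mm farther back than shut.
Start: joints at [1.129, 0.053, 1.613, -0, 1.476, -0.119], TCP at [0.198, 0.593, 0.231] pointing down, gripper open.
Joint ranges: [-3.01, 3.01], [-1.01, 2.22], [0.06, 2.58], [-1.02, 4.17], [0.09, 2.62], [-3.14, 3.14]. Speed limits (rad/s): [2.57, 2.57, 3.14, 3.14, 3.14, 3.14].

## Interface

Orientations are given as a rotation vector (axis times angle).
In Python, from station import get_obs, get_image, get_calibration, finish_job gives the robot as it stands.
- The arm moves only by the tool servo_tool, never from a script. Its argument "increments" is a list of rows, each a list of 5 numbers: the opening, from 0 (shut) to 1 (fully open), then the shift along the tool's x, y, z in mm, then the turn about the tool's z in degrees. In form: [[jaw, tx, ty, tz, spin], ...]. A call has 1 to 12 rows; each row shifts and turns the commanded pose from where the row before left it, along the tool's axes as they then stand; what a row does not reach is not made up. A row lasts 1/8 s, in which the tool goes at most 62.5 mm and 10.7 degrees, less where a joint would pass 70% of its speed; a pose out of reach is approached as far as the arm can. A call is refused whole if a number of a shift passes 62.5 or a number of a turn 10.7, either way. A call with a gripper value outside its range is refused whole. The fingers move at their own pace and stop on an object; "force" is the grip in N (left out, the last holds). Time passes only in rows, so rows that do not move let the fingers close. It gives the time, the measured TCP pose, the force, the opening and the grip force at its end, in the units of the state.
- get_obs(): the state, without advancing time (a new reading comes with each control period).
- get_image(name): name is "side" or "top"; returns the picture (384x512x3 uint8, red, green, blue); there is no depth.
- get_calibration(name): a dict with "fx", "fy", "cx", "cy" (pixels), "R" (3x3) and "t" (3): a world point X has camera coordinates R X + t. Camera axes: x right, y down, z forward; pixel columns grow to the right and rows downward; lengths in m; the calibration is good to about 2 mm. A picture is of the moment at which its call begins. get_calibration takes no time and is no camera call.
- finish_job(): hands the job in; it is judged then, once.
The state is a dict: "t": time; "q": joint angles; "dq": joint speeds; "effort": joint torques, N m; "tool_pos": TCP position; "tool_rot": TCP orientation; "contact_force": force on the tool from outside, world axes, zero at the start; "wrist_torque": the same for the moment, N m; "opening": finger opening in m; "grip_force": force on a finger pad.
Only numpy, scipy, OpenCV 4.12 (cv2) and the standard library are available. Lean on these libraries where they do the work, as an engineer would, in place of code of your own. Each camera call takes 0.05 s, during which the arm holds its last target. There are 200 camera calls.

## Task

A square bar is clamped in the sloping cut-off cradle, and the next bars are to be sawn to the same length. Slide the length stop along its rail to the left, with its clip still open, until its arm touches the end of the bar; then press the clip's lever down until it snaps under the rail's lip and stays down, gripping the rail so that the setting holds. Leave the tools and offcuts around the cradle where they lie.

Things in the scene. Friction and masses are not known exactly. Their poses are not given: they have to be found in the camera images.
- cradle: Fixed steel cradle for sawing bars, 360 mm long (y) x 155 mm deep (x); origin under its middle; x away from the operator, y left, z up. The bed slopes up toward +x at 29 deg: ledge at the lower edge, bar on it, guide rail above it. At the left end (y from +98 mm) a screw bridge (66 mm off the bed) and slotted saw guide hold the bar. Two rear posts at x = +64, y = +-165 mm carry the guard.
- length_stop (a joint): Where the length stop stands on its rail, m: 0 = right-hand end, grows as it slides left (cradle +y), at most 0.165. It slides stiffly (about 4 N) and stays where left. A steel carriage, 100 mm along the rail and 44 mm wide, with a black upright grip, an arm reaching down in line with the bar, and the clip.
- stop_grip (a point): Middle of the stop's black upright grip: 13 mm thick along the rail (y), 30 mm wide up the slope (x), its top 9 mm above this point, its foot on the carriage 25 mm below. Fingers closing along y have 40 mm free to the clip on the right. Axes: y left along the rail, x up the slope, z square off the bed.
- stop_face (a point): Middle of the flat left-hand face of the stop's arm, which meets the bar; 20 mm left of the grip's middle, 64 mm down the slope from it. Axes: y left along the rail, x up the slope, z square off the bed.
- bar_end (a point): Middle of the right-hand end face of the clamped bar (16 x 16 x 190 mm steel, immovable); the stop's face has to meet it. Axes: y along the bar to the left, x up the slope, z square off the bed.
- clip (a joint): Angle of the clip's lever, rad: 0 = standing open 34 deg above the carriage, about 0.58 = snapped shut, parallel to the bed; 0.68 when pressed hard down. A spring lifts it open again unless its hook has snapped under the rail's lip, which takes pressing it past 0.62 with about 8 N.
- clip_tab (a point): Middle of the top of the black thumb tab (24 x 26 mm) at the free end of the clip's lever, right of and below the grip; press here, square to the bed. Axes turn with the lever (y left, z off the tab). The hinge along y is 56 mm up the lever and 5 mm below this point. From open to shut the tab sinks 31 mm toward the bed and swings 13 mm down the slope; shut, its top is 43 mm off the bed.
- guard_edge (a point): Middle of the front edge of the clear spark guard, a visor of 4 mm sheet over the whole bed, 174 mm to each side of this point. From here (about 282 mm above the worktop, 10 mm thick here) it slopes back and down to the rear posts, 99 mm behind and 42 mm lower. It lies above the grip, so the tool has to come in beneath it from the front, tilted square to the bed. Axes as the cradle's.
- nut_2: Bystander: loose steel hexagon nut, 26 mm across and 13 mm thick, lying on the worktop; origin under its middle.
- tube_cut: Bystander: loose tube offcut, 42 mm diameter, 50 mm tall, standing on end; origin under its middle.
- spanner: Bystander: loose combination spanner, 160 mm long and 8 mm thick, lying on the worktop; origin under its middle.

How it is judged:
On the way:
1. the stop's arm touches the end of the bar (gap under 3 mm) while the clip is still open (y of bar_end in the frame of stop_face between -0.003 and 0.003 m and value of joint clip below 0.3 rad), for 0.2 s.
At the end, for the whole second after the job is handed in: The stop's face is within 3 mm of the bar's end, the clip is snapped shut (joint over 0.54 rad) and stays so by itself, the stop is at rest (y of bar_end in the frame of stop_face between -0.003 and 0.003 m and value of joint clip above 0.54 rad and velocity of joint length_stop between -0.005 and 0.005 m/s); the robot touches nothing.
It fails at once if a tool or offcut near the cradle is shifted by more than 40 mm (distance of any of tube_cut, spanner, nut_2 from where it was at the start of the episode above 0.04 m).
It also fails if it takes over 45 s, if anything falls off the work surface, if the arm or the gripper's body presses on something with over 40 N, if the wrist force passes 120 N, or if a joint passes its speed limit or range.

## Working session

There is one attempt and no reset: what is moved stays moved. The work goes in short steps, Python scripts to look and compute and a tool call to move; the robot and the scene stay as the last step left them, time stands still between calls to the robot, and variables do not carry over. Pictures are saved under pics/ and viewed, at most 11 in all, crops included, and the job is handed in when it is done.

Besides the shell and the picture viewer there is one more tool, called after "Emit:" in YAML: its name, and indented under it one key for each argument. servo_tool: Moves the arm, as the interface text tells. Its arguments: {"type":"object","properties":{"increments":{"type":"array"},"force":{"type":"number"}},"required":["increments"]}

```bash
mkdir -p pics; python3 - <<'E'
from station import *
import cv2,numpy as np
for n in("side","top"):
    im=get_image(n); cv2.imwrite(f"pics/{n}0.png",im[:,:,::-1]); c=get_calibration(n)
    R=np.array(c["R"]);print(n,c["fx"],c["cx"],c["cy"],R.round(3).tolist(),"cam",(-R.T@np.array(c["t"])).round(3))
o=get_obs();print(o["tool_pos"],o["tool_rot"],o["opening"])
E
```

```text
side 460.96284069360786 262.2328851235389 192.4888642446767 [[-0.911, -0.412, -0.006], [-0.233, 0.526, -0.818], [0.34, -0.744, -0.575]] cam [0.259 0.968 0.69 ]
top 353.8303304632469 256.64581241726086 190.77418770554183 [[-0.105, -0.994, 0.003], [-0.95, 0.1, -0.296], [0.294, -0.034, -0.955]] cam [0.297 0.32  0.98 ]
[0.19800308 0.5922013  0.23016955] [-5.04729221e-01 -3.10027274e+00  2.82841180e-03] 0.08567755958351506
```

View pics/side0.png

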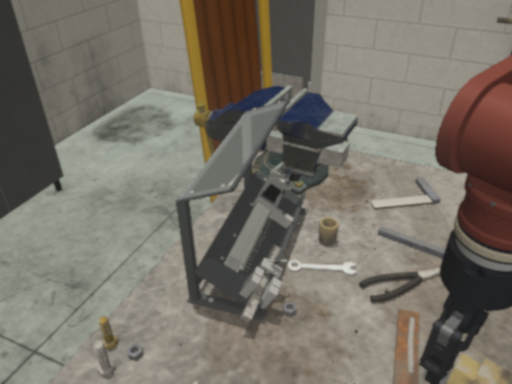

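View pics/top0.png

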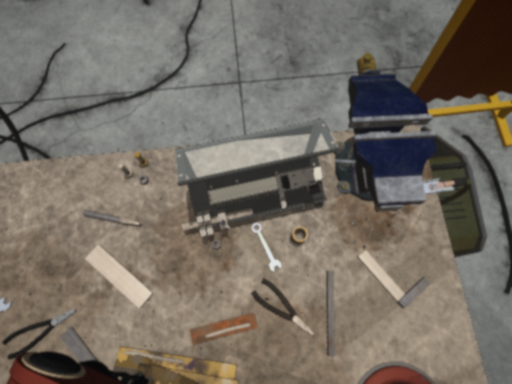

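The side view shows the cradle at about columns 180-310, rows 90-320. In the top view it spans columns 175-335, rows 120-240, with the carriage visible through the guard. I'll enlarge both.

```bash
python3 - <<'E'
import cv2
a=cv2.imread("pics/side0.png")[85:325,170:320];cv2.imwrite("pics/s1.png",cv2.resize(a,None,fx=2.5,fy=2.5,interpolation=cv2.INTER_CUBIC))
a=cv2.imread("pics/top0.png")[115:255,170:345];cv2.imwrite("pics/t1.png",cv2.resize(a,None,fx=4,fy=4,interpolation=cv2.INTER_CUBIC))
E
```

```text
(no output)
```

View pics/s1.png

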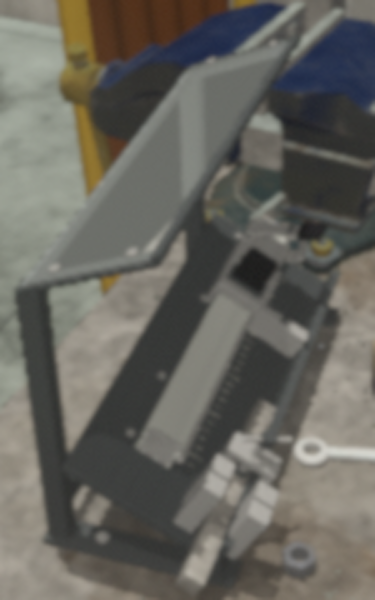

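View pics/t1.png

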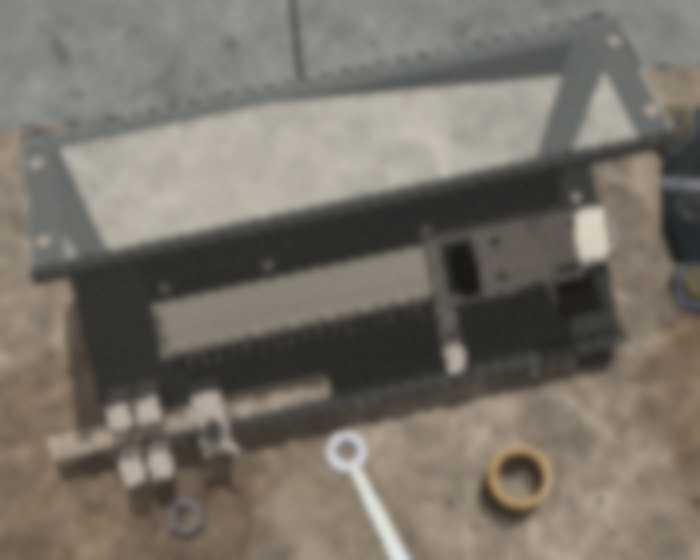

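In the crops, the grip is the black square at top px (285,182) and side px (272,193). The tab is the black square near top (314,188). The bar end is near top (252,211) and side (276,247), and the guard's front edge runs from top (178,184) to (338,151). Next I'll triangulate these points.

```bash
cat > h.py <<'E'
from station import *
import numpy as np
from scipy.spatial.transform import Rotation as Ro
C={n:get_calibration(n) for n in("side","top")}
def ray(n,p):
    c=C[n];R=np.array(c["R"]);d=R.T@np.array([(p[0]-c["cx"])/c["fx"],(p[1]-c["cy"])/c["fy"],1]);return -R.T@np.array(c["t"]),d/np.linalg.norm(d)
def onz(n,p,z): o,d=ray(n,p);return o+d*(z-o[2])/d[2]
def tri(ps,pt):
    A=0;b=0
    for n,p in(("side",ps),("top",pt)):
        o,d=ray(n,p);M=np.eye(3)-np.outer(d,d);A=A+M;b=b+M@o
    X=np.linalg.solve(A,b);return X,[np.linalg.norm(np.cross(X-ray(n,p)[0],ray(n,p)[1]))*1e3 for n,p in(("side",ps),("top",pt))]
def proj(n,X):
    c=C[n];v=np.array(c["R"])@X+np.array(c["t"]);return np.array([c["fx"]*v[0]/v[2]+c["cx"],c["fy"]*v[1]/v[2]+c["cy"]])
def s(x,y): return 170+(x+.5)/2.5-.5,85+(y+.5)/2.5-.5
def t(x,y): return 170+(x+.5)/4-.5,115+(y+.5)/4-.5
E
python3 - <<'E'
from h import *
L=onz("top",t(33,277),.282);R=onz("top",t(670,145),.282);print("guard",L.round(4),R.round(4),np.linalg.norm(L-R))
ey=(L-R)/np.linalg.norm(L-R);yaw=np.arctan2(-ey[0],ey[1]);print("yaw",np.degrees(yaw))
ex=np.array([ey[1],-ey[0],0]);g=(L+R)/2;a=np.radians(29);u=ex*np.cos(a)+np.array([0,0,np.sin(a)]);n=-ex*np.sin(a)+np.array([0,0,np.cos(a)])
for k,ps,pt in(("grip",s(255,270),t(461,268)),("tab",s(312,231),t(578,293)),("barend",s(265,405),t(330,386)),("arm tip",s(297,330),t(455,358)),("white",s(0,0),t(590,235)),("guardL",s(25,287),t(33,277)),("guardR",s(295,35),t(670,145))):
    X,e=tri(ps,pt);d=X-g;print(k,X.round(4),np.round(e,1),"rel guard ex,ey,z",(np.array([d@ex,d@ey,X[2]])*1e3).round(1))
o=get_obs();print(Ro.from_rotvec(o["tool_rot"]).as_matrix().round(3).tolist())
E
```

```text
guard [0.5437 0.4564 0.282 ] [0.5826 0.1145 0.282 ] 0.3440944332054766
yaw 6.492055257422568
grip [0.5805 0.2141 0.1126] [0.3 0.3] rel guard ex,ey,z [  9.2 -72.9 112.6]
tab [0.5549 0.1423 0.1167] [0.1 0.1] rel guard ex,ey,z [ -24.3 -141.4  116.7]
barend [0.5293 0.3057 0.0487] [1.9 1.9] rel guard ex,ey,z [-31.3  23.9  48.7]
arm tip [0.5354 0.2207 0.0647] [1.6 1.6] rel guard ex,ey,z [-34.8 -61.3  64.7]
white [0.6304 0.2445 0.3483] [131.3 131.3] rel guard ex,ey,z [ 62.2 -48.3 348.3]
guardL [0.5898 0.4765 0.2514] [35.3 35.3] rel guard ex,ey,z [ 48.1 186.8 251.4]
guardR [0.5828 0.1174 0.2905] [3.5 3.5] rel guard ex,ey,z [   0.6 -169.2  290.5]
[[-0.948, 0.317, -0.001], [0.317, 0.948, -0.002], [0.0, -0.002, -1.0]]
```

```bash
cat >> h.py <<'E'
L=onz("top",t(33,277),.282);R_=onz("top",t(670,145),.282)
ey=(L-R_)/np.linalg.norm(L-R_);ex=np.array([ey[1],-ey[0],0]);G=(L+R_)/2;G[2]=0
def W(x,y,z): return G+ex*x/1e3+ey*y/1e3+np.array([0,0,z/1e3])
def Cr(X): d=X-G;return (np.array([d@ex,d@ey,X[2]])*1e3).round(1)
def togo(x,y,z,spin=0):
    o=get_obs();M=Ro.from_rotvec(o["tool_rot"]).as_matrix()@Ro.from_euler("z",spin,degrees=True).as_matrix()
    print("now",Cr(o["tool_pos"]),"tooly az rel ex",np.degrees(np.arctan2(M[:,1]@ey,M[:,1]@ex)).round(1),"togo tool mm",(M.T@(W(x,y,z)-o["tool_pos"])*1e3).round(1),"t",o["t"],"F",np.round(o["contact_force"],1))
E
python3 - <<'E'
from h import *
for k,p,z in(("tube",t(518,478),.05),("nut",t(185,517),.013),("spL",t(347,450),.008),("armL",t(440,358),.063),("armR",t(469,358),.063),("barend top",t(331,378),.057)): print(k,Cr(onz("top",p,z)))
# bar direction check of yaw and edge alignment
a=onz("top",t(160,330),.07);b=onz("top",t(425,275),.07);d=a-b;print("rail yaw",np.degrees(np.arctan2(-d[0],d[1])))
togo(-82,-90,150); togo(-82,-90,150,65)
E
```

```text
tube [-121.8  -84.4   50. ]
nut [-93.  138.6  13. ]
spL [-70.7  20.2   8. ]
armL [-33.9 -51.7  63. ]
armR [-38.1 -70.7  63. ]
barend top [-30.   22.3  57. ]
rail yaw 6.291168422465806
now [-328.1  346.   230.2] tooly az rel ex 65.0 togo tool mm [-407.2 -291.1   80.6] t 0.1 F [ 0.7  0.4 -0.4]
now [-328.1  346.   230.2] tooly az rel ex 0.0 togo tool mm [-436.   246.1   80.6] t 0.1 F [ 0.7  0.4 -0.4]
```

```bash
python3 - <<'E'
from h import *
togo(-110,-65,190,95); togo(-110,-65,190)
E
```

```text
now [-328.1  346.   230.2] tooly az rel ex -30.0 togo tool mm [-246.9  394.3   40.6] t 0.1 F [ 0.7  0.4 -0.4]
now [-328.1  346.   230.2] tooly az rel ex 65.0 togo tool mm [-371.3 -280.4   40.6] t 0.1 F [ 0.7  0.4 -0.4]
```

Emit:
servo_tool:
  increments:
    - [1,0,0,0,10.5]
    - [1,0,0,0,10.5]
    - [1,0,0,0,10.5]
    - [1,0,0,0,10.5]
    - [1,0,0,0,10.5]
    - [1,0,0,0,10.5]
    - [1,0,0,0,10.5]
    - [1,0,0,0,10.5]
    - [1,0,0,0,10.5]
    - [1,0,0,0,0]

```text
t: 1.35
tool_pos: [0.1981, 0.5924, 0.2307]
tool_rot: [2.617, 1.737, -0.001]
contact_force: [-0.4, 0.0, -0.3]
opening: 0.0852
grip_force: 0.0
```

Emit:
servo_tool:
  increments:
    - [1,-20,32,4,0]
    - [1,-20,32,4,0]
    - [1,-25,40,4,0]
    - [1,-25,40,4,0]
    - [1,-25,40,4,0]
    - [1,-25,40,4,0]
    - [1,-25,40,4,0]
    - [1,-25,40,4,0]
    - [1,-25,40,4,0]
    - [1,-20,32,4,0]
    - [1,-12,18,0,0]
    - [1,0,0,0,0]

```text
t: 2.85
tool_pos: [0.4649, 0.2103, 0.191]
tool_rot: [-2.619, -1.734, 0.001]
contact_force: [-1.2, 0.8, -0.1]
opening: 0.0857
grip_force: 0.0
```

```bash
python3 - <<'E'
from h import *
import cv2
togo(-75,-65,130)
a=get_image("side")[85:325,170:370,::-1];b=get_image("top")[95:275,160:360,::-1]
a=cv2.resize(a,(400,480),interpolation=2);b=cv2.resize(b,(400,360),interpolation=2)
cv2.imwrite("pics/m1.png",np.hstack([a,cv2.copyMakeBorder(b,0,120,0,0,0)]))
E
```

```text
now [-106.1  -63.5  191. ] tooly az rel ex -29.5 togo tool mm [14.1 27.8 61. ] t 2.85 F [-1.2  0.8 -0.1]
```

View pics/m1.png

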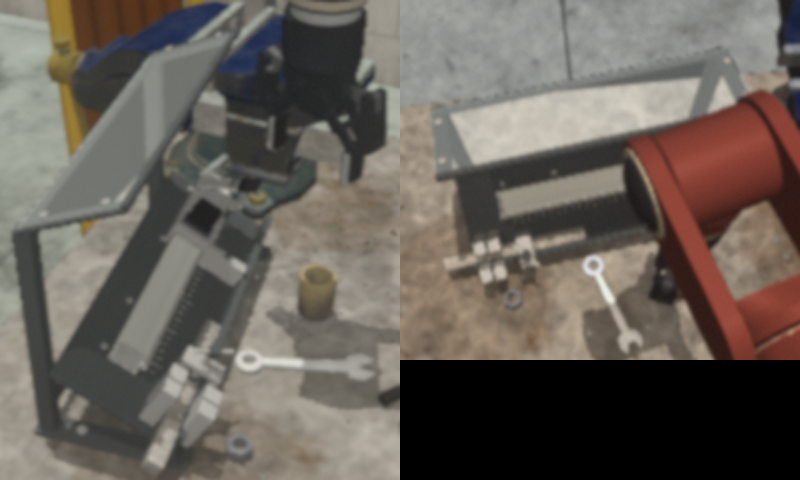

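The picture shows the gripper clear in front of the guard with the tube beneath it. The tan wrist ring is near side px (333,86), and the red wrist link overhangs the guard as seen from above. I'll check those heights before descending.

```bash
python3 - <<'E'
from h import *
import cv2
o=get_obs();P=o["tool_pos"]
for dz in(.05,.1,.15,.2,.25,.3,.35): print(dz,proj("side",P+[0,0,dz]).round(0),proj("top",P+[0,0,dz]).round(0))
print("guard in top at z, finger fwd",proj("side",W(-63,-89,204)).round(0))
cv2.imwrite("pics/m2.png",cv2.resize(get_image("side")[:200,150:410,::-1],None,fx=2.5,fy=2.5,interpolation=2))
E
```

```text
0.05 [328. 152.] [298. 214.]
0.1 [330. 128.] [301. 208.]
0.15 [332. 103.] [304. 201.]
0.2 [334.  77.] [308. 193.]
0.25 [337.  48.] [312. 184.]
0.3 [340.  17.] [317. 174.]
0.35 [342. -16.] [323. 161.]
guard in top at z, finger fwd [308. 158.]
```

View pics/m2.png

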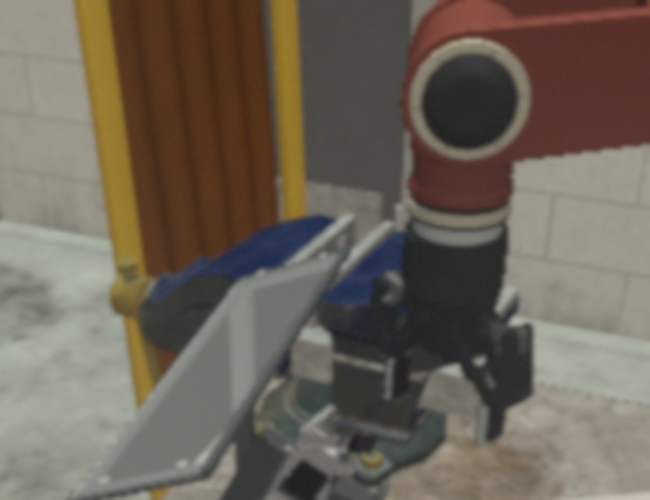

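```bash
python3 - <<'E'
from h import *
togo(-78,-65,100);togo(-78,-65,41);togo(-78,15,41)
E
```

```text
now [-106.8  -61.9  191.2] tooly az rel ex -29.4 togo tool mm [11.4 26.6 91.2] t 3.0 F [-0.5  0.4 -0.1]
now [-106.8  -61.9  191.2] tooly az rel ex -29.4 togo tool mm [ 11.4  26.6 150.2] t 3.0 F [-0.5  0.4 -0.1]
now [-106.8  -61.9  191.2] tooly az rel ex -29.4 togo tool mm [ 81.1 -12.6 150.2] t 3.0 F [-0.5  0.4 -0.1]
```

Emit:
servo_tool:
  increments:
    - [1,6,13,10,0]
    - [1,5,14,30,0]
    - [1,0,0,30,0]
    - [1,0,0,25,0]
    - [1,0,0,20,0]
    - [1,0,0,15,0]
    - [1,0,0,10,0]
    - [1,0,0,5,0]
    - [1,0,0,5,0]
    - [1,0,0,0,0]
    - [1,0,0,0,0]

```text
t: 4.38
tool_pos: [0.494, 0.211, 0.0418]
tool_rot: [2.619, 1.734, 0.001]
contact_force: [0.2, -0.3, -0.1]
opening: 0.0857
grip_force: 0.0
```

Emit:
servo_tool:
  increments:
    - [1,2.6,-1.5,0,0]
    - [1,2.6,-1.5,0,0]
    - [1,2.6,-1.5,0,0]
    - [1,2.6,-1.5,0,0]
    - [1,2.6,-1.5,0,0]
    - [1,2.6,-1.5,0,0]
    - [1,0,0,0,0]

```text
t: 5.25
tool_pos: [0.4913, 0.2292, 0.0413]
tool_rot: [-2.619, -1.734, 0.0]
contact_force: [-1.7, -2.9, 1.5]
opening: 0.0855
grip_force: 0.0
```

```bash
python3 - <<'E'
from h import *
import cv2
togo(-78,15,41)
a=get_image("side")[:325,170:370,::-1];b=get_image("top")[95:275,160:360,::-1]
a=cv2.resize(a,None,fx=1.8,fy=1.8,interpolation=2);b=cv2.resize(b,(400,360),interpolation=2)
cv2.imwrite("pics/m3.png",np.hstack([a,cv2.copyMakeBorder(b,0,a.shape[0]-360,0,0,0)]))
E
```

```text
now [-77.7 -47.8  41.3] tooly az rel ex -29.5 togo tool mm [ 54.6 -31.1   0.3] t 5.25 F [-1.7 -2.9  1.5]
```

View pics/m3.png

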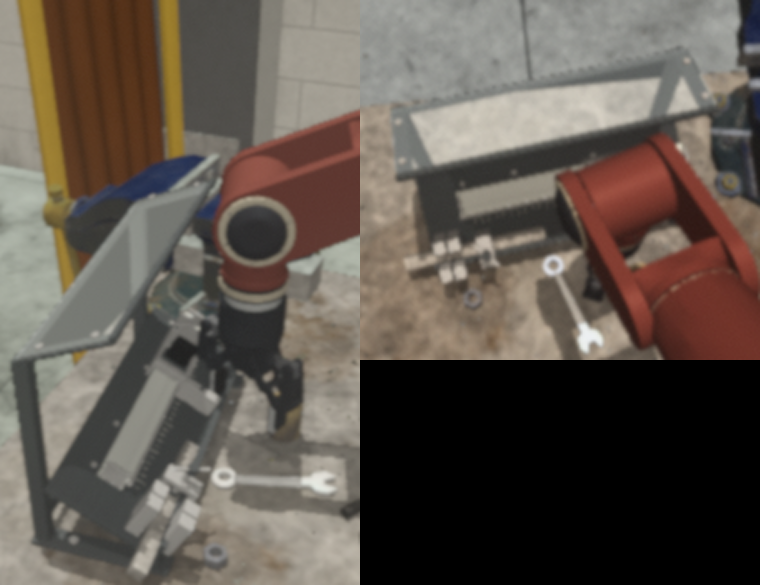

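Side view: the forward finger is behind the stop's arm with about 3 N on it, and the wrist is clear of the guard edge. I'll keep pushing left.

Emit:
servo_tool:
  increments:
    - [1,3.5,-2,0,0]
    - [1,3.5,-2,0,0]
    - [1,3.5,-2,0,0]
    - [1,3.5,-2,0,0]
    - [1,3.5,-2,0,0]
    - [1,3.5,-2,0,0]
    - [1,3.5,-2,0,0]
    - [1,3.5,-2,0,0]
    - [1,3.5,-2,0,0]
    - [1,3.5,-2,0,0]
    - [1,0,0,0,0]

```text
t: 6.72
tool_pos: [0.4866, 0.2694, 0.0412]
tool_rot: [-2.619, -1.735, -0.0]
contact_force: [-1.1, -2.1, 0.3]
opening: 0.0855
grip_force: 0.0
```

```bash
python3 - <<'E'
from h import *
import cv2
togo(-78,15,41)
im=get_image("side");g=im.astype(int).sum(2)
a=im[130:290,200:320,::-1]
cv2.imwrite("pics/m4.png",cv2.resize(a,None,fx=3.6,fy=3.6,interpolation=2))
E
```

```text
now [-77.9  -7.3  41.2] tooly az rel ex -29.4 togo tool mm [ 19.4 -11.1   0.2] t 6.725 F [-1.1 -2.1  0.3]
```

View pics/m4.png

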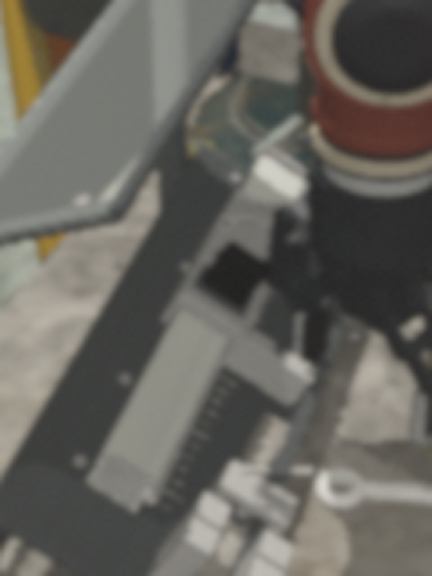

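```bash
python3 - <<'E'
from h import *
X,_=tri(s(255,270),t(461,268))
for d in range(0,81,10): print(d,proj("side",X+ey*d/1e3).round(1))
for y in(23,13,3,-7): print(y,(proj("side",W(-33,y,57))-[200,130])*3.6)
E
```

```text
0 [271.6 192.7]
10 [270.2 195.2]
20 [268.9 197.8]
30 [267.5 200.4]
40 [266.1 203.1]
50 [264.6 205.8]
60 [263.2 208.6]
70 [261.7 211.4]
80 [260.2 214.2]
23 [279.15175873 410.01104382]
13 [284.01129645 398.97465625]
3 [288.79244375 388.1162994 ]
-7 [293.49708226 377.43169995]
```

Emit:
servo_tool:
  increments:
    - [1,3,-1.7,0,0]
    - [1,1.8,-1,0,0]
    - [1,1.8,-1,0,0]
    - [1,1.8,-1,0,0]
    - [1,0,0,0,0]

```text
t: 7.4
tool_pos: [0.4855, 0.2787, 0.0412]
tool_rot: [-2.619, -1.734, 0.0]
contact_force: [-1.9, -2.9, 0.6]
opening: 0.0852
grip_force: 0.0
```

Emit:
servo_tool:
  increments:
    - [1,1.8,-1,0,0]
    - [1,1.8,-1,0,0]
    - [1,1.8,-1,0,0]
    - [1,1.8,-1,0,0]
    - [1,1.8,-1,0,0]
    - [1,0,0,0,0]

```text
t: 8.15
tool_pos: [0.4844, 0.289, 0.0413]
tool_rot: [-2.619, -1.734, 0.0]
contact_force: [-2.8, -2.7, 0.3]
opening: 0.0852
grip_force: 0.0
```

Emit:
servo_tool:
  increments:
    - [1,0.9,-0.5,0,0]
    - [1,0.9,-0.5,0,0]
    - [1,0.9,-0.5,0,0]
    - [1,0,0,0,0]

```text
t: 8.65
tool_pos: [0.4841, 0.2919, 0.0412]
tool_rot: [-2.619, -1.734, 0.0]
contact_force: [-4.1, -3.2, 1.0]
opening: 0.0854
grip_force: 0.0
```

Emit:
servo_tool:
  increments:
    - [1,0.9,-0.5,0,0]
    - [1,0.9,-0.5,0,0]
    - [1,0,0,0,0]

```text
t: 9.02
tool_pos: [0.4839, 0.2939, 0.0413]
tool_rot: [-2.619, -1.734, 0.0]
contact_force: [-3.0, -3.8, 0.2]
opening: 0.0854
grip_force: 0.0
```

Emit:
servo_tool:
  increments:
    - [1,0.9,-0.5,0,0]
    - [1,0.9,-0.5,0,0]
    - [1,0,0,0,0]

```text
t: 9.4
tool_pos: [0.4836, 0.2959, 0.0412]
tool_rot: [-2.619, -1.734, 0.0]
contact_force: [-3.6, -3.3, 0.6]
opening: 0.0857
grip_force: 0.0
```

Emit:
servo_tool:
  increments:
    - [1,0.9,-0.5,0,0]
    - [1,0.9,-0.5,0,0]
    - [1,0,0,0,0]

```text
t: 9.78
tool_pos: [0.4834, 0.2979, 0.0412]
tool_rot: [-2.62, -1.734, 0.001]
contact_force: [-3.1, -4.2, 0.2]
opening: 0.0854
grip_force: 0.0
```

```bash
python3 - <<'E'
from h import *
import cv2
togo(-78,15,41)
im=get_image("side")
a=cv2.resize(im[180:260,230:310,::-1],None,fx=7,fy=7,interpolation=2)
cv2.imwrite("pics/m5.png",a)
E
```

```text
now [-77.8  21.4  41.2] tooly az rel ex -29.5 togo tool mm [-5.6  2.9  0.2] t 9.775 F [-3.1 -4.2  0.2]
```

View pics/m5.png

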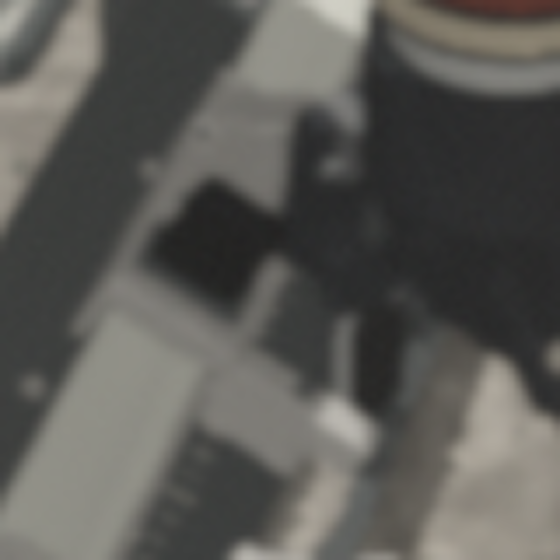

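The grip is now at side px (261,214), about 78 mm along, and the arm is nearly on the bar. I'll use small steps until the force jumps.

Emit:
servo_tool:
  increments:
    - [1,0.9,-0.5,0,0]
    - [1,0.9,-0.5,0,0]
    - [1,0,0,0,0]

```text
t: 10.2
tool_pos: [0.4833, 0.2987, 0.0412]
tool_rot: [2.619, 1.732, -0.003]
contact_force: [-4.2, -9.4, 1.4]
opening: 0.0853
grip_force: 0.0
```

Emit:
servo_tool:
  increments:
    - [1,0.9,-0.5,0,0]
    - [1,0.9,-0.5,0,0]
    - [1,0,0,0,0]

```text
t: 10.58
tool_pos: [0.4833, 0.2989, 0.0411]
tool_rot: [2.619, 1.728, -0.006]
contact_force: [-4.0, -17.4, 3.7]
opening: 0.0852
grip_force: 0.0
```

Contact: the force jumped to 17 N and the tool stopped. Back off, rise, and locate the tab.

Emit:
servo_tool:
  increments:
    - [1,-2.6,1.5,0,0]
    - [1,-5.2,3,0,0]
    - [1,0,0,-10,0]
    - [1,0,0,-25,0]
    - [1,0,-5,-40,0]
    - [1,0,-5,-40,0]
    - [1,0,0,-15,0]
    - [1,0,0,0,0]

```text
t: 11.58
tool_pos: [0.4759, 0.2975, 0.1728]
tool_rot: [2.619, 1.734, 0.005]
contact_force: [-0.1, 0.1, -0.5]
opening: 0.0853
grip_force: 0.0
```

```bash
python3 - <<'E'
from h import *
import cv2
for s_ in (0,-29.5): togo(-72,-62,125,s_)
im=get_image("side");top=get_image("top")
a=cv2.resize(im[110:270,200:330,::-1],None,fx=3,fy=3,interpolation=2)
b=cv2.resize(top[130:250,220:350,::-1],None,fx=3,fy=3,interpolation=2)
cv2.imwrite("pics/m6.png",np.hstack([a,cv2.copyMakeBorder(b,0,120,0,0,0)]))
X0=tri(s(255,270),t(461,268))[0];T0=tri(s(312,231),t(578,293))[0]
for d in(76,79,82): print(d,(proj("side",X0+ey*d/1e3)-[200,110])*3,(proj("side",T0+ey*d/1e3)-[200,110])*3,(proj("top",T0+ey*d/1e3)-[220,130])*3,Cr(T0+ey*d/1e3))
E
```

```text
now [-85.3  21.8 172.8] tooly az rel ex -29.5 togo tool mm [-66.6  52.7  47.7] t 11.575 F [-0.1  0.1 -0.5]
now [-85.3  21.8 172.8] tooly az rel ex 0.0 togo tool mm [-83.9  13.1  47.7] t 11.575 F [-0.1  0.1 -0.5]
76 [182.4201583  309.24037974] [256.78266152 257.17196155] [195.95724014 191.97848688] [-24.3 -65.4 116.7]
79 [181.06014882 311.81691023] [255.65782579 259.51376586] [192.52709909 192.71086149] [-24.3 -62.4 116.7]
82 [179.69337507 314.40625562] [254.52763735 261.86671404] [189.09543407 193.44356149] [-24.3 -59.4 116.7]
```

View pics/m6.png

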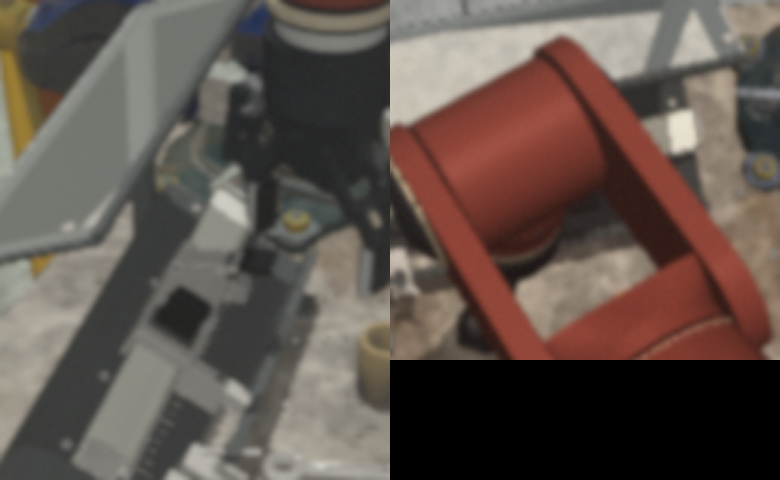

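The arm rests on the bar near crop (225,405). The tab at crop (258,260) matches the expected point, at cradle (-24,-64,117). I'll straighten the tool and move above the tab.

Emit:
servo_tool:
  increments:
    - [1,0,0,0,-9.8]
    - [1,0,0,0,-9.8]
    - [1,0,0,0,-9.8]
    - [1,-15,2,0,0]
    - [1,-27,4,0,0]
    - [1,-27,4,10,0]
    - [1,-15,2,18,0]
    - [1,0,0,12,0]
    - [1,0,0,0,0]

```text
t: 12.8
tool_pos: [0.4949, 0.2148, 0.129]
tool_rot: [-2.093, -2.34, 0.005]
contact_force: [-0.1, -0.1, 0.9]
opening: 0.0855
grip_force: 0.0
```

```bash
python3 - <<'E'
from h import *
togo(-74,-64,104)
E
```

```text
now [-75.7 -62.5 129. ] tooly az rel ex -0.1 togo tool mm [-1.4  1.8 25. ] t 12.8 F [-0.1 -0.1  0.9]
```

Emit:
servo_tool:
  increments:
    - [1,-1,1,6,0]
    - [1,0,0,6,0]
    - [1,0,0,5,0]
    - [1,0,0,4,0]
    - [1,0,0,4,0]
    - [1,0,0,4,0]
    - [1,0,0,0,0]

```text
t: 13.68
tool_pos: [0.4975, 0.214, 0.1023]
tool_rot: [-2.094, -2.342, -0.0]
contact_force: [-1.4, -0.5, 1.6]
opening: 0.0859
grip_force: 0.9
```

Emit:
servo_tool:
  increments:
    - [1,0,0,4,0]
    - [1,0,0,4,0]
    - [1,0,0,4,0]
    - [1,0,0,0,0]

```text
t: 14.18
tool_pos: [0.4979, 0.2141, 0.0904]
tool_rot: [2.093, 2.342, 0.002]
contact_force: [0.1, 0.3, 3.5]
opening: 0.0857
grip_force: 1.5
```

Emit:
servo_tool:
  increments:
    - [1,0,0,4,0]
    - [1,0,0,4,0]
    - [1,0,0,4,0]
    - [1,0,0,0,0]

```text
t: 14.68
tool_pos: [0.4991, 0.2142, 0.0797]
tool_rot: [2.092, 2.34, 0.005]
contact_force: [1.1, 0.3, 6.2]
opening: 0.0852
grip_force: 2.3
```

Emit:
servo_tool:
  increments:
    - [1,0,0,3,0]
    - [1,0,0,3,0]
    - [1,0,0,3,0]
    - [1,0,0,0,0]

```text
t: 15.18
tool_pos: [0.4983, 0.2141, 0.0701]
tool_rot: [2.093, 2.341, 0.003]
contact_force: [1.5, 0.7, 5.1]
opening: 0.0855
grip_force: 2.2
```

Emit:
servo_tool:
  increments:
    - [1,0,0,2,0]
    - [1,0,0,2,0]
    - [1,0,0,0,0]

```text
t: 15.55
tool_pos: [0.499, 0.2142, 0.0679]
tool_rot: [2.092, 2.34, 0.004]
contact_force: [-3.9, -1.0, 13.2]
opening: 0.0853
grip_force: 6.7
```

Emit:
servo_tool:
  increments:
    - [1,0,0,2,0]
    - [1,0,0,2,0]
    - [1,0,0,0,0]

```text
t: 15.92
tool_pos: [0.4997, 0.2144, 0.0669]
tool_rot: [2.092, 2.34, 0.004]
contact_force: [-13.5, -5.2, 28.2]
opening: 0.0855
grip_force: 15.6
```

Emit:
servo_tool:
  increments:
    - [1,0,0,-4,0]
    - [1,0,0,-6,0]
    - [1,0,-4,-20,0]
    - [1,0,-20,-30,0]
    - [1,0,-40,-20,0]
    - [1,0,-50,-10,0]
    - [1,0,-40,0,0]
    - [1,0,0,0,0]

```text
t: 16.92
tool_pos: [0.3423, 0.1966, 0.151]
tool_rot: [2.092, 2.343, 0.0]
contact_force: [0.6, -0.6, 0.1]
opening: 0.085
grip_force: 0.0
```

```bash
python3 - <<'E'
from h import *
import cv2
togo(-74,-64,104)
im=get_image("side")
cv2.imwrite("pics/m7.png",cv2.resize(im[130:270,220:330,::-1],None,fx=4.2,fy=4.2,interpolation=2))
top=get_image("top")
f=lambda n,X,:proj(n,X).round(1)
for k,v in(("open",(-24,-64,116.7)),("shut",(-21,-64,83.3))): X=W(*v);print(k,(proj("side",X)-[220,130])*4.2)
E
```

```text
now [-229.4  -63.4  151. ] tooly az rel ex -0.0 togo tool mm [ -0.6 155.4  47. ] t 16.925 F [ 0.6 -0.6  0.1]
open [274.17648112 277.44266728]
shut [267.11134395 328.81773996]
```

View pics/m7.png

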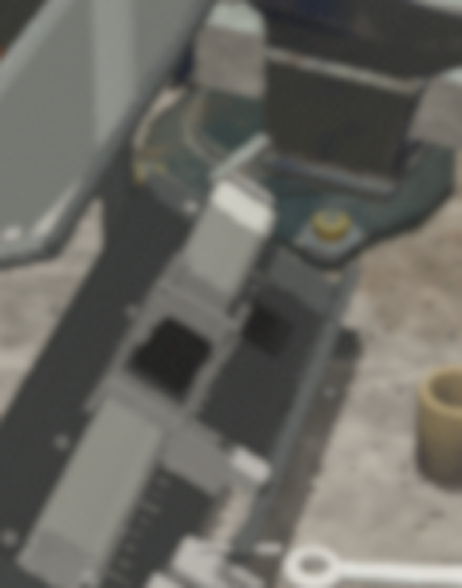

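The tab is at crop (267,328), which matches the predicted shut position (267,329). The grip hasn't moved, the arm is still at the bar, and the robot touches nothing.

```bash
python3 -c "
from station import *
print(finish_job())"
```

```text
the job is handed in; nothing more can be done
None
```

I slid the stop left until its arm met the bar's end with the clip still open, then pressed the clip shut, where it stayed; I handed the job in at about 17 s with the robot clear and have not seen the judge's result.

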